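# Make room for a spice tin in a packed rack

## Task

Put the square spice tin that stands alone on the worktop away in the spice rack, upright on the rack's floor and centred on the pointed label. The row is closed up there, so first push the tins on either side of the label apart along the rack, without lifting or tipping them. Lower the tin into the gap rather than dropping it, and leave everything else on the worktop as it stands.

Things in the scene. Friction and masses are not known exactly. Their poses are not given: they have to be found in the camera images.
- tin_new_mid (a point): The tin to put away, standing alone on the worktop between the rack and the robot: square white spice tin 64 x 64 mm, 40 mm tall to the top of its flat wooden lid, with a square wooden knob 24 x 24 mm and 32 mm tall in the middle of the lid (72 mm in all), about 250 g; this point is its centre half-way up: underside 36 mm below, lid top 4 mm above, knob from 4 to 36 mm above; x and y axes along its sides. It looks the same as the four in the rack.
- tin_1_mid (a point): Tin 1 of the row in the rack, counted from the rack's +y end: same tin as the one to put away, same reference point; the four stand side by side with no room between their bodies, but between two neighbouring knobs there is about 40 mm clear above the lids; they are loose and slide along the rack
- tin_2_mid (a point): Tin 2 of the row in the rack, counted from the rack's +y end: as tin 1
- tin_3_mid (a point): Tin 3 of the row in the rack, counted from the rack's +y end: as tin 1
- tin_4_mid (a point): Tin 4 of the row in the rack, counted from the rack's +y end: as tin 1
- rack: Low wooden rack, fixed to the worktop, 396 mm long in its y and 156 mm deep in its x. Origin: underside, below the middle of the trough that holds the row; y runs along the row, x points away from the robot to the label ledge. Floor 6 mm thick; trough 76 mm wide (x from -38 to 38) and 384 mm long inside (y from -192 to 192); front lip 20 mm high, end walls 30 mm high, behind the trough a ledge 30 mm high, x from 38 to 112. The row leaves at least 42 mm free at each end.
- label_pointed: Flat black label, 4 mm thick, fixed on the rack's ledge, 46 mm wide and 52 mm long, house-shaped: the end towards the row is a 90 degree point. Origin: underside, mid-width, half-way along; its y runs along the row, its point looks to -x, to the joint between two neighbouring tins.
- label_plain_a: Plain rectangular black label, 46 mm wide and 26 mm long, 4 mm thick, on the same ledge at another joint between two tins; not the place for the new tin.
- label_plain_b: Plain rectangular black label, 46 mm wide and 26 mm long, 4 mm thick, on the same ledge at another joint between two tins; not the place for the new tin.
- mill: Bystander: turned dark wooden pepper mill, 56 mm across, 160 mm tall; origin at its underside.
- round_tin: Bystander: round white tin with a wooden knob lid, 68 mm across, 70 mm tall (not the one to put away); origin at its underside.
- mug: Bystander: white mug with a handle, 80 mm across, 90 mm tall; origin at its underside.
- spoon: Bystander: wooden spoon lying flat, about 200 mm long.
- bowl: Bystander: white bowl, 120 mm across, 45 mm tall; origin at its underside.
- oil: Bystander: green oil bottle, 60 mm across, 200 mm tall; origin at its underside.
- jar_glass: Bystander: glass jar with a cap, 56 mm across, 90 mm tall; origin at its underside.
There are look-alikes about, which are no part of the job. Leave any orange or pink look-alike of the part that bears tin_new_mid alone. What is shaped like the part that bears tin_4_mid but blue is not meant.

How it is judged:
By the outcome, as a careful person would: the job done as asked, in the order asked, and still so for the second after the job is handed in, with the robot touching nothing.
It also fails if it takes over 54 s, if anything falls off the work surface, if the arm or the gripper's body presses on something with over 40 N, if the wrist force passes 120 N, or if a joint passes its speed limit or range.

## Robot

A 6-joint arm with a two-finger parallel gripper is mounted at the origin on the work surface. World frame = base frame: x ahead of the robot, y to its left, z up, the work surface at z = 0. Lengths are in m, angles in rad, forces in N, time in s.
With the tool pointing down it reaches from about 0.3 to 0.775 m from the base axis. Payload 14.6 kg.
Tool frame: the origin (TCP) lies on the centre line of the jaws, within the pads' length; the fingertips stand ctrl.tcp_to_tips ahead of it and the grasp point (between the pads) lies 2 mm behind it (ctrl.tcp_to_tips is the distance from the TCP to the fingertips, in m); z points along the fingers, y is the line along which they close (so a half turn about z gives the same grasp; the last joint's range is limited). The gripper opens to 94 mm and grips with 3 to 60 N. Pads are 16 mm wide; open, the fingers measure 119 mm over their backs; the gripper's body (75 mm by 177 mm) begins 78 mm behind the grasp point.
Start: joints at [1.086, 0.3, 1.521, -0, 1.321, -0.067], TCP at [0.223, 0.503, 0.222] pointing down, gripper open.
Joint ranges: [-3.03, 3.03], [-0.79, 2.21], [0.23, 2.52], [-1.04, 4.18], [0, 3.07], [-2.55, 2.55]. Speed limits (rad/s): [2.22, 2.22, 2.57, 3.14, 3.14, 3.14].

## Interface

Orientations are given as [roll, pitch, yaw] about the fixed x, y, z axes, in that order (R = Rz(yaw) Ry(pitch) Rx(roll)).
In Python, from station import telemetry, viewer, hand_in, ctrl gives the robot as it stands.
- The arm moves only by the tool step_arm, never from a script. Its argument "plan" is a list of rows, each an object of numbers: "dx", "dy", "dz": the shift along the tool's x, y, z scaled (see below); "rx", "ry", "rz": the turn, a rotation vector about the tool's x, y, z scaled (see below); "claw": the closure, from 0 (fully open) to 1 (shut). In form: [{"dx": .., "dy": .., "dz": .., "rx": .., "ry": .., "rz": .., "claw": ..}, ...]. A call has 1 to 10 rows; each row shifts and turns the commanded pose from where the row before left it, along the tool's axes as they then stand; what a row does not reach is not made up. The controller multiplies each number of a shift by 0.1 m and each number of a turn by 90 degrees. A row lasts 1/10 s, in which the tool goes at most 50 mm and 8.59 degrees, less where a joint would pass 70% of its speed; a pose out of reach is approached as far as the arm can. A call with a number of a shift or a turn outside -1 to 1 is refused whole. A call with a gripper value outside its range is refused whole. The fingers move at their own pace and stop on an object; "grip_force" is the grip in N (left out, the last holds). Time passes only in rows, so rows that do not move let the fingers close. It gives the time, the measured TCP pose, the force, the opening and the grip force at its end, in the units of the state.
- telemetry.get_obs(): the state, without advancing time (a new reading comes with each control period).
- viewer.camera(name): name is "scene" or "side" or "wrist"; returns a dict with "img" (480x640x3 uint8, red, green, blue), "z_map" (480x640 float32, m along the optical axis (not along the pixel's ray), 0 where there is no reading), "fx", "fy", "cx", "cy" (pixels), "R" (3x3) and "t" (3): a world point X has camera coordinates R X + t; the wrist camera has in their place "tool_from_camera" (4x4, takes a point from camera to tool coordinates, whose origin is the TCP and whose axes are the flange's). Camera axes: x right, y down, z forward; pixel columns grow to the right and rows downward; lengths in m; the calibration is good to about 2 mm. A picture is of the moment at which its call begins: read the wrist's pose just before it.
- hand_in(): hands the job in; it is judged then, once.
Trained networks look in a picture, given as the dict that the camera call returned (one of the last four; its "shot" number tells which), for a name from the list of things; names that differ only in an ending like _2 or _b are one class to them, and where a whole thing is asked for, a point or a joint stands for the part that bears it (a point fixed in the world has none). Each returns a list of dicts, best first, with "score" (0 to 1); they miss things now and then, are a little off and sometimes report something else, mostly with a low value. They report only what shows in the picture. A call takes as long as a camera call. They do not tell look-alikes from the thing itself.
- viewer.recognise(target, picture): "rect" ([left, top, right, bottom] in pixels, round what is visible of it).
The state is a dict: "time_s": time; "qpos": joint angles; "joint_vel": joint speeds; "tau": joint torques, N m; "ee_pos": TCP position; "eef_rot": TCP orientation; "force": force on the tool from outside, world axes, zero at the start; "moment": the same for the moment, N m; "grip_width": finger opening in m; "grip_force": force on a finger pad.
Only numpy, scipy, OpenCV 4.12 (cv2) and the standard library are available. Lean on these libraries where they do the work, as an engineer would, in place of code of your own. Each camera call takes 0.05 s, during which the arm holds its last target. There are 200 camera calls.

## Working session

There is one attempt and no reset: what is moved stays moved. The work goes in short steps, Python scripts to look and compute and a tool call to move; the robot and the scene stay as the last step left them, time stands still between calls to the robot, and variables do not carry over. Pictures are saved under pics/ and viewed, at most 10 in all, crops included, and the job is handed in when it is done.

Besides the shell and the picture viewer there is one more tool, called in YAML: its name, and indented under it one key for each argument. step_arm: Moves the arm, as the interface text tells. Shifts and turns lie within -1 to 1; 1 stands for 0.1 m of shift or 90 degrees of turn. Its arguments: {"type":"object","properties":{"plan":{"type":"array"},"grip_force":{"type":"number"}},"required":["plan"]}

```bash
mkdir -p pics; cat > h.py <<'E'
import numpy as np, cv2
from station import telemetry, viewer, ctrl
def pts(c):
    z=c["z_map"]; v,u=np.mgrid[0:480,0:640]
    P=np.stack([(u-c["cx"])/c["fx"]*z,(v-c["cy"])/c["fy"]*z,z],-1)
    if "R" in c: W=(P-c["t"])@c["R"]
    else:
        o=c["obs"]; from scipy.spatial.transform import Rotation as Ro
        T=np.array(c["tool_from_camera"]); W=P@T[:3,:3].T+T[:3,3]
        W=W@Ro.from_euler('xyz',o["eef_rot"]).as_matrix().T+o["ee_pos"]
    W[z==0]=np.nan
    return W
def cam(n):
    o=telemetry.get_obs(); c=viewer.camera(n); c["obs"]=o; return c
def save(c,f): cv2.imwrite("pics/"+f,c["img"][:,:,::-1])
E
python3 - <<'E'
from h import *
print(telemetry.get_obs(), ctrl.tcp_to_tips)
for n in ["scene","side"]:
    c=cam(n); save(c,n+"0.png"); W=pts(c)
    for t in ["tin_new_mid","rack","label_pointed","label_plain_a"]:
        for d in viewer.recognise(t,c)[:7]:
            l,tp,r,b=[int(x) for x in d["rect"]]; m=W[(tp+b)//2,(l+r)//2]
            print(n,t,round(d["score"],2),[l,tp,r,b],m.round(3))
E
```

```text
{'time_s': 0.0, 'qpos': array([ 1.08640871e+00,  3.00461105e-01,  1.52155502e+00, -2.58001741e-05,
        1.32069598e+00, -6.65907145e-02]), 'joint_vel': array([-7.40169994e-04, -2.70147843e-04, -3.30677155e-05, -3.54627442e-05,
       -4.02914130e-04,  9.21248314e-04]), 'tau': array([-2.42972907e-03, -5.31793892e+01, -3.52745891e+01,  7.08580320e-02,
        2.42775731e-02, -8.43403086e-05]), 'ee_pos': array([0.22305667, 0.50248397, 0.22190282]), 'eef_rot': array([-3.14047401e+00, -4.95555445e-05,  2.72380213e+00]), 'force': array([ 0.53238064, -0.10414704,  0.55185223]), 'moment': array([-0.01684753,  0.0239299 , -0.01798949]), 'grip_force': 0.0, 'grip_width': 0.09410564738390449} 0.017
scene tin_new_mid 0.94 [313, 159, 336, 191] [0.326 0.122 0.039]
scene tin_new_mid 0.92 [323, 193, 355, 226] [0.459 0.09  0.041]
scene rack 0.97 [271, 223, 438, 328] [0.652 0.014 0.029]
scene label_pointed 0.68 [382, 260, 399, 282] [0.691 0.094 0.038]
scene label_plain_a 0.7 [332, 287, 353, 302] [ 0.687 -0.043  0.037]
scene label_plain_a 0.49 [360, 279, 378, 291] [0.698 0.027 0.037]
side tin_new_mid 0.9 [197, 256, 223, 279] [0.311 0.116 0.038]
side tin_new_mid 0.83 [268, 262, 302, 291] [ 0.444 -0.053  0.041]
side tin_new_mid 0.81 [239, 235, 268, 259] [0.443 0.085 0.044]
side rack 0.45 [192, 210, 215, 239] [0.391 0.257 0.039]
side label_pointed 0.45 [306, 198, 324, 215] [0.69  0.088 0.032]
side label_plain_a 0.62 [284, 207, 311, 233] [0.596 0.065 0.059]
side label_plain_a 0.46 [332, 225, 352, 239] [ 0.68  -0.041  0.028]
```

```bash
python3 - <<'E'
import cv2
a=cv2.imread("pics/scene0.png")[130:350,240:480]; b=cv2.imread("pics/side0.png")[170:330,160:400]
cv2.imwrite("pics/c.png",cv2.resize(a,None,fx=3,fy=2.7,interpolation=2)[:600])
cv2.imwrite("pics/d.png",cv2.resize(b,None,fx=3,fy=3,interpolation=2))
E
```

```text
(no output)
```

View pics/c.png

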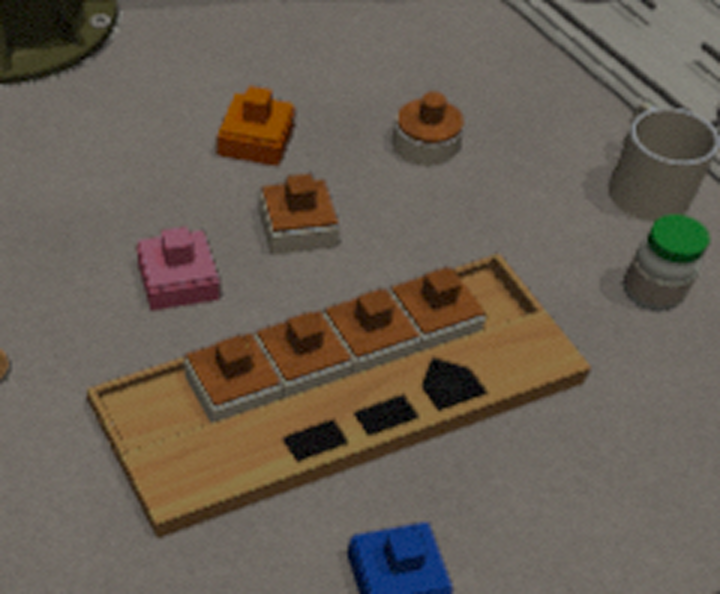

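View pics/d.png

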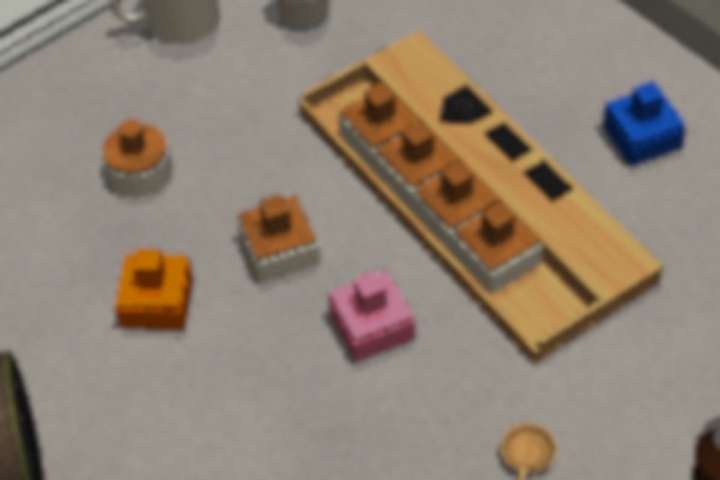

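The scene crop shows the white tin at about (340,207) in the full image, with orange and pink look-alikes beside it. The four-tin row is in the rack. The pointed label faces the joint between tins 1 and 2, at the +y end.

```bash
cat >> h.py <<'E'
def tops(W,lo,hi,mask=None,minn=15):
    "components of points with lo<z<hi: minAreaRect on 1mm grid-free xy"
    m=(W[...,2]>lo)&(W[...,2]<hi)
    if mask is not None: m&=mask
    n,L,S,C=cv2.connectedComponentsWithStats(m.astype(np.uint8),connectivity=4)
    out=[]
    for i in range(1,n):
        if S[i,4]<minn: continue
        p=W[L==i]; (cx,cy),(w,h),a=cv2.minAreaRect((p[:,:2]*1000).astype(np.float32))
        out.append((np.array([cx,cy]).round(1),round(w,1),round(h,1),round(a,1),S[i,4],p[:,2].mean().round(4),tuple(C[i].round()),p[:,:2].mean(0).round(4)))
    return out
E
python3 - <<'E'
from h import *
c=cam("scene"); W=pts(c); b=(W[...,0]>.25)&(W[...,0]<.8)&(abs(W[...,1])<.3)
print(W[193:227,323:356,2].max())
for t in tops(W,.066,.09,b,8): print(t)
# label & rack
hsv=cv2.cvtColor(c["img"],cv2.COLOR_RGB2HSV)
m=(hsv[...,2]<45)&b
for t in tops(W,.028,.045,m): print("dark",t)
import numpy as np
print(np.array(c["tool_from_camera"]) if "tool_from_camera" in c else "")
w=cam("wrist"); print(np.array(w["tool_from_camera"]).round(3),w["fx"],w["cx"],w["cy"])
E
```

```text
nan
(array([320.3, 129.5]), 23.7, 28.2, 46.5, np.int32(64), np.float64(0.0724), (np.float64(326.0), np.float64(165.0)), array([0.3221, 0.1283]))
(array([407.5, 274.2]), 22.5, 20.3, 88.1, np.int32(42), np.float64(0.0708), (np.float64(384.0), np.float64(166.0)), array([0.4075, 0.2738]))
(array([446.9,  99.3]), 23.5, 25.7, 66.9, np.int32(72), np.float64(0.0721), (np.float64(340.0), np.float64(198.0)), array([0.4491, 0.0983]))
(array([454.6, -32.8]), 23.7, 23.7, 68.5, np.int32(78), np.float64(0.0723), (np.float64(299.0), np.float64(218.0)), array([ 0.4551, -0.0332]))
(array([613.6, 135.4]), 24.9, 24.9, 79.7, np.int32(107), np.float64(0.0764), (np.float64(387.0), np.float64(234.0)), array([0.6149, 0.1336]))
(array([607.5,  71.5]), 25.2, 25.5, 84.9, np.int32(106), np.float64(0.077), (np.float64(365.0), np.float64(242.0)), array([0.6083, 0.0696]))
(array([600. ,   7.7]), 25.5, 25.5, 86.0, np.int32(108), np.float64(0.0772), (np.float64(342.0), np.float64(251.0)), array([0.6019, 0.006 ]))
(array([592.8, -56.6]), 24.6, 25.2, 86.8, np.int32(111), np.float64(0.0768), (np.float64(318.0), np.float64(260.0)), array([ 0.5952, -0.0581]))
dark (array([686.3,  95.1]), 44.7, 49.0, 83.4, np.int32(238), np.float64(0.0348), (np.float64(390.0), np.float64(272.0)), array([0.6916, 0.0931]))
dark (array([692.2,  29.2]), 44.7, 25.7, 83.6, np.int32(158), np.float64(0.0348), (np.float64(368.0), np.float64(283.0)), array([0.6925, 0.0281]))
dark (array([685.6, -34.8]), 43.7, 25.0, 87.3, np.int32(165), np.float64(0.0351), (np.float64(345.0), np.float64(293.0)), array([ 0.6859, -0.0355]))

[[-0.001 -0.968 -0.252  0.074]
 [ 1.    -0.    -0.001 -0.001]
 [ 0.001 -0.252  0.968 -0.162]
 [ 0.     0.     0.     1.   ]] 370.75370748041536 319.5534773007091 239.4870701554129
```

step_arm:
  plan:
    - {"dx": -0.33, "dy": -0.175}
    - {"dx": -0.33, "dy": -0.175}
    - {"dx": -0.33, "dy": -0.175}
    - {"dx": -0.33, "dy": -0.175}
    - {"dx": -0.33, "dy": -0.175}
    - {"dx": -0.33, "dy": -0.175}
    - {"dx": -0.33, "dy": -0.175}
    - {"dx": -0.33, "dy": -0.175}
    - {"dx": -0.33, "dy": -0.175}
    - {"dx": -0.33, "dy": -0.175}

```text
$.plan[0]: bad value
```

step_arm:
  plan:
    - {"dx": -0.33, "dy": -0.175, "claw": 1}
    - {"dx": -0.33, "dy": -0.175, "claw": 1}
    - {"dx": -0.33, "dy": -0.175, "claw": 1}
    - {"dx": -0.33, "dy": -0.175, "claw": 1}
    - {"rz": 0.09, "claw": 1}
    - {"rz": 0.09, "claw": 1}
    - {"rz": 0.09, "claw": 1}
    - {"rz": 0.09, "claw": 1}
    - {"rz": 0.09, "claw": 1}

```text
$.plan[0]: bad value
```

step_arm:
  plan:
    - {"rz": 0.09, "claw": 1}
    - {"rz": 0.09, "claw": 1}
    - {"rz": 0.09, "claw": 1}
    - {"rz": 0.085, "claw": 1}
    - {"claw": 1}
    - {"claw": 1}

```text
$.plan[0]: bad value
```

```bash
python3 - <<'E'
from h import *
c=cam("wrist"); save(c,"w1.png"); W=pts(c); b=(W[...,0]>.25)&(W[...,0]<.8)&(abs(W[...,1])<.3)
hsv=cv2.cvtColor(c["img"],cv2.COLOR_RGB2HSV)
print(c["obs"]["ee_pos"],c["obs"]["eef_rot"],c["obs"]["grip_width"])
for t in tops(W,.066,.09,b,60): print("knob",t)
for t in tops(W,.036,.05,b,300): print("lid",t)
for t in tops(W,.026,.04,(hsv[...,2]<45)&b,100): print("dark",t)
E
```

```text
[0.22317741 0.50268712 0.22244117] [-3.14158826e+00 -8.01083829e-06  2.72374939e+00] 0.09410024071443276
lid (array([399.8, 276.2]), 63.0, 51.8, 64.1, np.int32(1480), np.float64(0.0406), (np.float64(200.0), np.float64(443.0)), array([0.3977, 0.2766]))
```

View pics/w1.png

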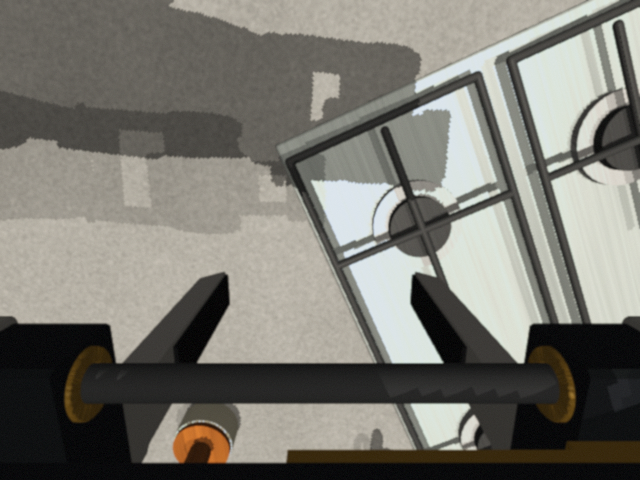

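The move calls were refused because every row needs all seven numbers. The wrist picture from the start pose shows only the stove top, with the round tin at (203,443).

step_arm:
  plan:
    - {"dx": -0.344, "dy": -0.2, "dz": 0, "rx": 0, "ry": 0, "rz": 0, "claw": 1}
    - {"dx": -0.344, "dy": -0.2, "dz": 0, "rx": 0, "ry": 0, "rz": 0, "claw": 1}
    - {"dx": -0.344, "dy": -0.2, "dz": 0, "rx": 0, "ry": 0, "rz": 0, "claw": 1}
    - {"dx": -0.344, "dy": -0.2, "dz": 0, "rx": 0, "ry": 0, "rz": 0, "claw": 1}
    - {"dx": -0.344, "dy": -0.2, "dz": 0, "rx": 0, "ry": 0, "rz": 0, "claw": 1}
    - {"dx": -0.344, "dy": -0.2, "dz": 0, "rx": 0, "ry": 0, "rz": 0, "claw": 1}
    - {"dx": -0.344, "dy": -0.2, "dz": 0, "rx": 0, "ry": 0, "rz": 0, "claw": 1}

```text
time_s: 1.35
ee_pos: [0.3872, 0.2756, 0.2227]
eef_rot: [3.141, 0.0, 2.724]
force: [0.7, 0.5, 0.3]
grip_width: 0.041
grip_force: 0.0
```

step_arm:
  plan:
    - {"dx": -0.344, "dy": -0.2, "dz": 0, "rx": 0, "ry": 0, "rz": 0, "claw": 1}
    - {"dx": -0.344, "dy": -0.2, "dz": 0, "rx": 0, "ry": 0, "rz": 0, "claw": 1}
    - {"dx": -0.344, "dy": -0.2, "dz": 0, "rx": 0, "ry": 0, "rz": 0, "claw": 1}
    - {"dx": -0.344, "dy": -0.2, "dz": 0, "rx": 0, "ry": 0, "rz": 0, "claw": 1}
    - {"dx": -0.344, "dy": -0.2, "dz": 0, "rx": 0, "ry": 0, "rz": 0, "claw": 1}
    - {"dx": -0.344, "dy": -0.2, "dz": 0, "rx": 0, "ry": 0, "rz": 0, "claw": 1}
    - {"dx": -0.344, "dy": -0.2, "dz": 0, "rx": 0, "ry": 0, "rz": 0, "claw": 1}

```text
time_s: 2.05
ee_pos: [0.5505, 0.0498, 0.2225]
eef_rot: [3.141, 0.0, 2.724]
force: [1.0, 0.5, 0.3]
grip_width: 0.0006
grip_force: 0.0
```

step_arm:
  plan:
    - {"dx": 0, "dy": 0, "dz": 0, "rx": 0, "ry": 0, "rz": 0.09, "claw": 1}
    - {"dx": 0, "dy": 0, "dz": 0, "rx": 0, "ry": 0, "rz": 0.09, "claw": 1}
    - {"dx": 0, "dy": 0, "dz": 0, "rx": 0, "ry": 0, "rz": 0.09, "claw": 1}
    - {"dx": 0, "dy": 0, "dz": 0, "rx": 0, "ry": 0, "rz": 0.09, "claw": 1}
    - {"dx": 0, "dy": 0, "dz": 0, "rx": 0, "ry": 0, "rz": 0.09, "claw": 1}
    - {"dx": 0, "dy": 0, "dz": 0, "rx": 0, "ry": 0, "rz": 0.09, "claw": 1}
    - {"dx": 0, "dy": 0, "dz": 0, "rx": 0, "ry": 0, "rz": 0.09, "claw": 1}
    - {"dx": 0, "dy": 0, "dz": 0, "rx": 0, "ry": 0, "rz": 0.09, "claw": 1}
    - {"dx": 0, "dy": 0, "dz": 0, "rx": 0, "ry": 0, "rz": 0.082, "claw": 1}
    - {"dx": 0, "dy": 0, "dz": 0, "rx": 0, "ry": 0, "rz": 0, "claw": 1}

```text
time_s: 3.05
ee_pos: [0.5497, 0.0514, 0.2225]
eef_rot: [3.142, 0.0, 1.462]
force: [-0.1, -0.4, -0.4]
grip_width: 0.0001
grip_force: 0.0
```

```bash
cat > look.py <<'E'
from h import *
import sys
c=cam("wrist"); save(c,sys.argv[1]); W=pts(c); b=(W[...,0]>.25)&(W[...,0]<.8)&(abs(W[...,1])<.3)
hsv=cv2.cvtColor(c["img"],cv2.COLOR_RGB2HSV)
o=c["obs"]; print(o["time_s"],o["ee_pos"],o["eef_rot"],o["grip_width"],o["force"].round(1))
for t in tops(W,.066,.09,b,60): print("knob",t)
for t in tops(W,.037,.052,b,300): print("lid",t)
for t in tops(W,.026,.045,(hsv[...,2]<45)&b,100): print("dark",t)
E
python3 look.py w2.png
```

```text
3.05 [0.54974398 0.05135428 0.22246515] [3.14153135e+00 2.03026037e-05 1.46198370e+00] 0.00014361215137592156 [-0.1 -0.4 -0.4]
knob (array([612.5, 134.2]), 23.5, 24.0, 83.7, np.int32(997), np.float64(0.0773), (np.float64(387.0), np.float64(120.0)), array([0.6117, 0.1343]))
knob (array([319.5, 128.1]), 25.2, 24.8, 44.1, np.int32(976), np.float64(0.0714), (np.float64(38.0), np.float64(168.0)), array([0.3214, 0.1284]))
knob (array([447. ,  97.7]), 24.4, 24.0, 69.5, np.int32(855), np.float64(0.0717), (np.float64(194.0), np.float64(188.0)), array([0.4478, 0.0981]))
knob (array([605.9,  70.3]), 24.4, 24.3, 83.9, np.int32(883), np.float64(0.0772), (np.float64(384.0), np.float64(200.0)), array([0.605 , 0.0711]))
knob (array([599.1,   6.7]), 24.1, 24.2, 84.3, np.int32(820), np.float64(0.0769), (np.float64(381.0), np.float64(272.0)), array([0.5985, 0.0082]))
knob (array([452.7, -25.2]), 27.9, 15.0, 9.9, np.int32(268), np.float64(0.0712), (np.float64(227.0), np.float64(319.0)), array([ 0.4541, -0.0246]))
lid (array([404.5, 247.9]), 13.9, 50.5, 84.2, np.int32(836), np.float64(0.0397), (np.float64(120.0), np.float64(7.0)), array([0.4048, 0.2489]))
lid (array([603.7,  54.3]), 224.4, 63.0, 84.0, np.int32(12421), np.float64(0.0454), (np.float64(377.0), np.float64(198.0)), array([0.6035, 0.0657]))
lid (array([319.6, 128.3]), 60.9, 60.9, 44.2, np.int32(3083), np.float64(0.0405), (np.float64(70.0), np.float64(164.0)), array([0.3288, 0.1289]))
lid (array([446.8,  97.8]), 60.2, 60.6, 69.5, np.int32(3219), np.float64(0.0402), (np.float64(207.0), np.float64(182.0)), array([0.45  , 0.0993]))
lid (array([789.2, -36.8]), 62.9, 21.6, 89.8, np.int32(845), np.float64(0.0399), (np.float64(573.0), np.float64(286.0)), array([ 0.7921, -0.0413]))
lid (array([452.7, -33.2]), 61.4, 60.1, 73.0, np.int32(2027), np.float64(0.0405), (np.float64(234.0), np.float64(303.0)), array([ 0.4539, -0.0223]))
```

View pics/w2.png

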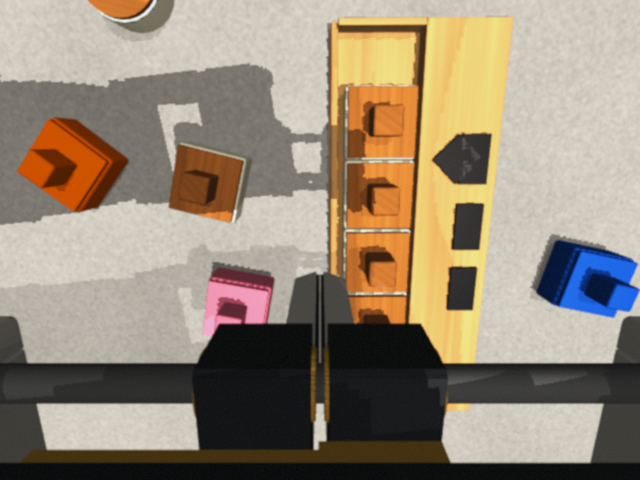

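The wrist view shows the white tin's knob at (194,188) and the row running down column ~380. The joint between tins 1 and 2 is at about (380,160), level with the pointed label's tip at (432,159).

```bash
cat > lab.py <<'E'
from h import *
def label(c):
    W=pts(c); g=c["img"].max(-1)
    m=((g<90)&(W[...,2]>.025)&(W[...,2]<.045)&(W[...,0]>.64)&(W[...,0]<.73)).astype(np.uint8)
    n,L,S,C=cv2.connectedComponentsWithStats(m)
    for i in range(1,n):
        if S[i,4]<200: continue
        p=W[L==i]; print(S[i],C[i].round(),p[:,:2].mean(0).round(4),cv2.minAreaRect((p[:,:2]*1000).astype(np.float32)))
if __name__=="__main__": label(cam("wrist"))
E
python3 lab.py
```

```text
[ 433  135   58   49 2039] [466. 159.] [0.6891 0.0946] ((684.7215576171875, 94.64187622070312), (43.66851043701172, 51.13274383544922), 83.92689514160156)
[ 452  205   31   45 1196] [467. 227.] [0.6901 0.0297] ((690.4322509765625, 29.161056518554688), (44.443206787109375, 26.107196807861328), 84.00953674316406)
[ 447  268   29   42 1077] [460. 288.] [ 0.6833 -0.0337] ((683.7373046875, -34.418609619140625), (45.2623176574707, 26.080106735229492), 84.42974853515625)
```

step_arm:
  plan:
    - {"dx": 0.285, "dy": 0.269, "dz": 0, "rx": 0, "ry": 0, "rz": 0, "claw": 1}
    - {"dx": 0.285, "dy": 0.269, "dz": 0, "rx": 0, "ry": 0, "rz": 0, "claw": 1}
    - {"dx": 0, "dy": 0, "dz": 0.3, "rx": 0, "ry": 0, "rz": 0, "claw": 1}
    - {"dx": 0, "dy": 0, "dz": 0.3, "rx": 0, "ry": 0, "rz": 0, "claw": 1}
    - {"dx": 0, "dy": 0, "dz": 0.3, "rx": 0, "ry": 0, "rz": 0, "claw": 1}
    - {"dx": 0, "dy": 0, "dz": 0.3, "rx": 0, "ry": 0, "rz": 0, "claw": 1}
    - {"dx": 0, "dy": 0, "dz": 0, "rx": 0, "ry": 0, "rz": 0, "claw": 1}

```text
time_s: 3.85
ee_pos: [0.6074, 0.1021, 0.0985]
eef_rot: [-3.135, 0.001, 1.467]
force: [0.1, 0.2, 0.2]
grip_width: 0.0005
grip_force: 0.0
```

step_arm:
  plan:
    - {"dx": 0, "dy": 0.0, "dz": 0.2, "rx": 0, "ry": 0, "rz": 0, "claw": 1}
    - {"dx": 0, "dy": 0, "dz": 0.05, "rx": 0, "ry": 0, "rz": 0, "claw": 1}
    - {"dx": 0, "dy": 0, "dz": 0, "rx": 0, "ry": 0, "rz": 0, "claw": 1}
    - {"dx": 0, "dy": 0, "dz": 0, "rx": 0, "ry": 0, "rz": 0, "claw": 1}

```text
time_s: 4.25
ee_pos: [0.6098, 0.1024, 0.0789]
eef_rot: [3.14, -0.0, 1.465]
force: [0.5, 0.3, 1.4]
grip_width: 0.0008
grip_force: 0.0
```

Position settled; 12 mm further down.

step_arm:
  plan:
    - {"dx": 0, "dy": 0, "dz": 0.07, "rx": 0, "ry": 0, "rz": 0, "claw": 1}
    - {"dx": 0, "dy": 0, "dz": 0.04, "rx": 0, "ry": 0, "rz": 0, "claw": 1}
    - {"dx": 0.06, "dy": 0, "dz": 0, "rx": 0, "ry": 0, "rz": 0, "claw": 1}
    - {"dx": 0.06, "dy": 0, "dz": 0, "rx": 0, "ry": 0, "rz": 0, "claw": 1}
    - {"dx": 0.05, "dy": 0, "dz": 0, "rx": 0, "ry": 0, "rz": 0, "claw": 1}
    - {"dx": 0.05, "dy": 0, "dz": 0, "rx": 0, "ry": 0, "rz": 0, "claw": 1}

```text
time_s: 4.85
ee_pos: [0.6117, 0.1247, 0.0666]
eef_rot: [3.141, 0.0, 1.464]
force: [0.1, -1.3, 1.3]
grip_width: 0.0004
grip_force: 0.6
```

step_arm:
  plan:
    - {"dx": 0.05, "dy": 0, "dz": 0, "rx": 0, "ry": 0, "rz": 0, "claw": 1}
    - {"dx": 0.05, "dy": 0, "dz": 0, "rx": 0, "ry": 0, "rz": 0, "claw": 1}
    - {"dx": 0.05, "dy": 0, "dz": 0, "rx": 0, "ry": 0, "rz": 0, "claw": 1}
    - {"dx": 0.05, "dy": 0, "dz": 0, "rx": 0, "ry": 0, "rz": 0, "claw": 1}
    - {"dx": 0.05, "dy": 0, "dz": 0, "rx": 0, "ry": 0, "rz": 0, "claw": 1}
    - {"dx": 0, "dy": 0, "dz": 0, "rx": 0, "ry": 0, "rz": 0, "claw": 1}

```text
time_s: 5.45
ee_pos: [0.6143, 0.1497, 0.0664]
eef_rot: [3.142, -0.0, 1.465]
force: [-0.2, -0.6, 0.6]
grip_width: 0.0005
grip_force: 0.0
```

```bash
python3 look.py w3.png
```

```text
5.45 [0.61429272 0.1497425  0.06638962] [ 3.14159216e+00 -2.41267471e-04  1.46453722e+00] 0.0004914789179495692 [-0.2 -0.6  0.6]
knob (array([615. , 162.4]), 42.6, 24.9, 81.1, np.int32(4090), np.float64(0.0782), (np.float64(321.0), np.float64(270.0)), array([0.6161, 0.1693]))
knob (array([605.9,  79.8]), 7.9, 5.7, 83.6, np.int32(276), np.float64(0.0735), (np.float64(319.0), np.float64(433.0)), array([0.6059, 0.0819]))
lid (array([616.7, 171.8]), 61.6, 63.9, 83.9, np.int32(9962), np.float64(0.0454), (np.float64(321.0), np.float64(230.0)), array([0.6173, 0.1785]))
lid (array([460.9, 118.5]), 14.7, 48.8, 70.7, np.int32(1289), np.float64(0.0398), (np.float64(57.0), np.float64(354.0)), array([0.4594, 0.1216]))
lid (array([458.4,  76.8]), 33.6, 28.2, 57.8, np.int32(1598), np.float64(0.0409), (np.float64(76.0), np.float64(421.0)), array([0.4588, 0.0766]))
dark (array([697.4, 101.7]), 30.9, 27.4, 85.0, np.int32(1001), np.float64(0.034), (np.float64(481.0), np.float64(335.0)), array([0.7031, 0.1041]))
dark (array([680.4, 101.3]), 14.1, 30.8, 12.1, np.int32(421), np.float64(0.0339), (np.float64(442.0), np.float64(343.0)), array([0.6802, 0.1014]))
dark (array([690.9,  33. ]), 40.4, 25.2, 84.4, np.int32(1951), np.float64(0.0341), (np.float64(463.0), np.float64(435.0)), array([0.6919, 0.0354]))
```

step_arm:
  plan:
    - {"dx": -0.2, "dy": 0, "dz": 0, "rx": 0, "ry": 0, "rz": 0, "claw": 1}
    - {"dx": -0.2, "dy": 0, "dz": 0, "rx": 0, "ry": 0, "rz": 0, "claw": 1}
    - {"dx": -0.06, "dy": 0, "dz": 0, "rx": 0, "ry": 0, "rz": 0, "claw": 1}
    - {"dx": -0.05, "dy": 0, "dz": 0, "rx": 0, "ry": 0, "rz": 0, "claw": 1}
    - {"dx": -0.05, "dy": 0, "dz": 0, "rx": 0, "ry": 0, "rz": 0, "claw": 1}
    - {"dx": -0.05, "dy": 0, "dz": 0, "rx": 0, "ry": 0, "rz": 0, "claw": 1}
    - {"dx": -0.05, "dy": 0, "dz": 0, "rx": 0, "ry": 0, "rz": 0, "claw": 1}
    - {"dx": -0.05, "dy": 0, "dz": 0, "rx": 0, "ry": 0, "rz": 0, "claw": 1}

```text
time_s: 6.3
ee_pos: [0.6067, 0.0786, 0.0665]
eef_rot: [3.141, -0.0, 1.464]
force: [0.5, 3.8, 0.3]
grip_width: 0.0001
grip_force: 1.9
```

step_arm:
  plan:
    - {"dx": -0.05, "dy": 0, "dz": 0, "rx": 0, "ry": 0, "rz": 0, "claw": 1}
    - {"dx": -0.05, "dy": 0, "dz": 0, "rx": 0, "ry": 0, "rz": 0, "claw": 1}
    - {"dx": -0.05, "dy": 0, "dz": 0, "rx": 0, "ry": 0, "rz": 0, "claw": 1}
    - {"dx": -0.05, "dy": 0, "dz": 0, "rx": 0, "ry": 0, "rz": 0, "claw": 1}
    - {"dx": -0.02, "dy": 0, "dz": 0, "rx": 0, "ry": 0, "rz": 0, "claw": 1}
    - {"dx": 0, "dy": 0, "dz": 0, "rx": 0, "ry": 0, "rz": 0, "claw": 1}

```text
time_s: 6.9
ee_pos: [0.6043, 0.056, 0.0664]
eef_rot: [-3.141, 0.001, 1.464]
force: [-0.7, -0.0, -0.7]
grip_width: 0.0009
grip_force: 0.0
```

```bash
python3 look.py w4.png
```

```text
6.9 [0.60429588 0.05597487 0.0663777 ] [-3.14136429e+00  5.31916161e-04  1.46368304e+00] 0.0008817804155377266 [-0.7 -0.  -0.7]
knob (array([616.3, 168. ]), 19.7, 24.1, 83.1, np.int32(4045), np.float64(0.0773), (np.float64(321.0), np.float64(31.0)), array([0.6162, 0.1674]))
knob (array([607.5,  51.2]), 23.4, 36.7, 13.9, np.int32(1337), np.float64(0.0784), (np.float64(320.0), np.float64(298.0)), array([0.6042, 0.0627]))
knob (array([595.4, -17.9]), 2.1, 5.8, 78.9, np.int32(148), np.float64(0.0708), (np.float64(318.0), np.float64(439.0)), array([ 0.5949, -0.0179]))
lid (array([615.9, 164.7]), 51.6, 63.9, 83.7, np.int32(11636), np.float64(0.0454), (np.float64(321.0), np.float64(68.0)), array([0.6153, 0.1603]))
lid (array([456.6,  94.5]), 60.7, 41.4, 70.1, np.int32(7264), np.float64(0.0408), (np.float64(41.0), np.float64(236.0)), array([0.4615, 0.0963]))
lid (array([603.5,  48.5]), 35.5, 63.9, 83.1, np.int32(4133), np.float64(0.0445), (np.float64(323.0), np.float64(288.0)), array([0.6048, 0.0537]))
lid (array([456.8, -22.9]), 35.0, 63.4, 81.4, np.int32(4215), np.float64(0.0412), (np.float64(95.0), np.float64(424.0)), array([ 0.4594, -0.0205]))
dark (array([670.8,  95.8]), 15.9, 17.9, 38.6, np.int32(628), np.float64(0.0339), (np.float64(433.0), np.float64(192.0)), array([0.6677, 0.0966]))
dark (array([681.8,  36. ]), 50.3, 21.5, 55.3, np.int32(219), np.float64(0.0334), (np.float64(461.0), np.float64(297.0)), array([0.6818, 0.0347]))
dark (array([682.7, -46. ]), 22.2, 25.1, 83.4, np.int32(1115), np.float64(0.0341), (np.float64(465.0), np.float64(418.0)), array([ 0.6829, -0.0462]))
```

View pics/w4.png

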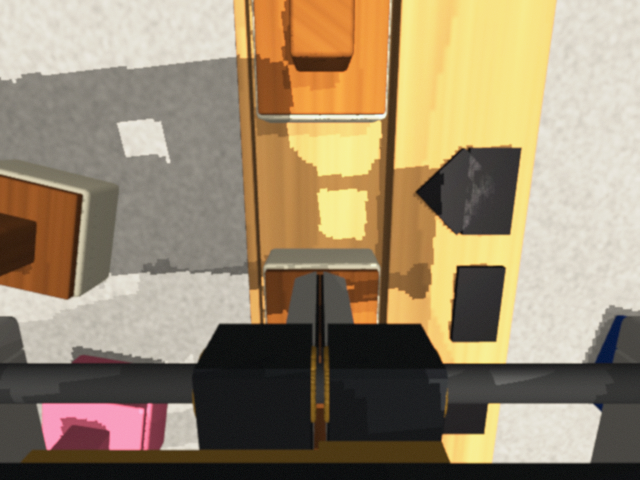

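The picture shows an open gap centred on the label tip at (417,190), from tin 1's edge at row 118 to tin 2's edge at row 258. It measures about 73 mm, with its middle at the label. Next is the new tin.

step_arm:
  plan:
    - {"dx": 0.02, "dy": 0, "dz": -0.2, "rx": 0, "ry": 0, "rz": 0, "claw": 1}
    - {"dx": 0.03, "dy": 0, "dz": -0.4, "rx": 0, "ry": 0, "rz": 0, "claw": 1}
    - {"dx": 0, "dy": 0, "dz": -0.4, "rx": 0, "ry": 0, "rz": 0, "claw": 1}
    - {"dx": 0.05, "dy": -0.322, "dz": 0, "rx": 0, "ry": 0, "rz": 0, "claw": 0.3}
    - {"dx": 0.05, "dy": -0.322, "dz": 0, "rx": 0, "ry": 0, "rz": 0, "claw": 0.3}
    - {"dx": 0.05, "dy": -0.322, "dz": 0, "rx": 0, "ry": 0, "rz": 0, "claw": 0.3}
    - {"dx": 0.05, "dy": -0.322, "dz": 0, "rx": 0, "ry": 0, "rz": 0, "claw": 0.3}
    - {"dx": 0, "dy": -0.322, "dz": 0, "rx": 0, "ry": 0, "rz": 0, "claw": 0.3}
    - {"dx": 0, "dy": 0, "dz": 0, "rx": 0, "ry": 0, "rz": 0.08, "claw": 0.3}
    - {"dx": 0, "dy": 0, "dz": 0, "rx": 0, "ry": 0, "rz": 0.08, "claw": 0.3}

```text
time_s: 7.95
ee_pos: [0.4465, 0.0986, 0.1668]
eef_rot: [3.141, 0.0, 1.208]
force: [0.6, 0.3, 0.9]
grip_width: 0.0527
grip_force: 0.0
```

step_arm:
  plan:
    - {"dx": 0, "dy": 0, "dz": 0, "rx": 0, "ry": 0, "rz": 0, "claw": 0.3}
    - {"dx": 0, "dy": 0, "dz": 0, "rx": 0, "ry": 0, "rz": 0, "claw": 0.3}

```text
time_s: 8.15
ee_pos: [0.447, 0.0985, 0.1664]
eef_rot: [3.142, 0.0, 1.216]
force: [0.6, -0.1, -0.5]
grip_width: 0.0651
grip_force: 0.0
```

```bash
python3 look.py w5.png
```

```text
8.15 [0.44699103 0.09846407 0.16641793] [3.14158535e+00 3.25807763e-04 1.21638386e+00] 0.06506095279436233 [ 0.6 -0.1 -0.5]
knob (array([406.2, 271.3]), 19.9, 23.6, 71.4, np.int32(1166), np.float64(0.0696), (np.float64(163.0), np.float64(16.0)), array([0.4066, 0.2716]))
knob (array([616.3, 170.6]), 24.1, 25.3, 83.9, np.int32(1954), np.float64(0.0766), (np.float64(532.0), np.float64(53.0)), array([0.6139, 0.1707]))
knob (array([446.6,  98. ]), 24.1, 23.4, 69.1, np.int32(1083), np.float64(0.0718), (np.float64(320.0), np.float64(246.0)), array([0.4468, 0.0988]))
knob (array([601.3,  34. ]), 24.8, 25.0, 84.6, np.int32(1468), np.float64(0.0761), (np.float64(552.0), np.float64(255.0)), array([0.5997, 0.036 ]))
knob (array([319.6, 128.6]), 25.0, 24.7, 43.7, np.int32(1124), np.float64(0.0715), (np.float64(144.0), np.float64(266.0)), array([0.321 , 0.1289]))
knob (array([596.9, -20.4]), 11.4, 25.9, 61.4, np.int32(393), np.float64(0.0737), (np.float64(563.0), np.float64(321.0)), array([ 0.5984, -0.0199]))
lid (array([403.9, 266.7]), 49.5, 64.5, 69.9, np.int32(4510), np.float64(0.0402), (np.flo
[... 538 characters left out ...]
43.8, np.int32(3749), np.float64(0.0404), (np.float64(166.0), np.float64(249.0)), array([0.3261, 0.1308]))
lid (array([454.5, -15.3]), 25.4, 53.0, 73.6, np.int32(1437), np.float64(0.0405), (np.float64(372.0), np.float64(350.0)), array([ 0.4535, -0.0137]))
dark (array([681.8,  95.1]), 44.2, 46.0, 83.6, np.int32(2055), np.float64(0.0339), (np.float64(612.0), np.float64(132.0)), array([0.6839, 0.0957]))
dark (array([686.3,  30.3]), 45.0, 18.7, 82.7, np.int32(1272), np.float64(0.0339), (np.float64(628.0), np.float64(210.0)), array([0.6857, 0.0311]))
dark (array([678.7, -33.8]), 46.0, 16.9, 83.6, np.int32(976), np.float64(0.0339), (np.float64(629.0), np.float64(282.0)), array([ 0.6779, -0.0324]))
```

step_arm:
  grip_force: 25
  plan:
    - {"dx": 0, "dy": 0, "dz": 0.3, "rx": 0, "ry": 0, "rz": 0.003, "claw": 0.3}
    - {"dx": 0, "dy": 0, "dz": 0.3, "rx": 0, "ry": 0, "rz": 0, "claw": 0.3}
    - {"dx": 0, "dy": 0, "dz": 0.2, "rx": 0, "ry": 0, "rz": 0, "claw": 0.3}
    - {"dx": 0, "dy": 0, "dz": 0.15, "rx": 0, "ry": 0, "rz": 0, "claw": 0.3}
    - {"dx": 0, "dy": 0, "dz": 0.09, "rx": 0, "ry": 0, "rz": 0, "claw": 0.3}
    - {"dx": 0, "dy": 0, "dz": 0, "rx": 0, "ry": 0, "rz": 0, "claw": 0.3}
    - {"dx": 0, "dy": 0, "dz": 0, "rx": 0, "ry": 0, "rz": 0, "claw": 0.9}
    - {"dx": 0, "dy": 0, "dz": 0, "rx": 0, "ry": 0, "rz": 0, "claw": 0.9}
    - {"dx": 0, "dy": 0, "dz": 0, "rx": 0, "ry": 0, "rz": 0, "claw": 0.9}
    - {"dx": 0, "dy": 0, "dz": 0, "rx": 0, "ry": 0, "rz": 0, "claw": 0.9}

```text
time_s: 9.2
ee_pos: [0.4472, 0.0986, 0.0629]
eef_rot: [3.141, -0.0, 1.208]
force: [0.3, 0.0, 0.1]
grip_width: 0.0374
grip_force: 0.0
```

step_arm:
  plan:
    - {"dx": 0, "dy": 0, "dz": 0, "rx": 0, "ry": 0, "rz": 0, "claw": 0.9}
    - {"dx": 0, "dy": 0, "dz": 0, "rx": 0, "ry": 0, "rz": 0, "claw": 0.9}

```text
time_s: 9.4
ee_pos: [0.4471, 0.0986, 0.0626]
eef_rot: [3.141, -0.0, 1.208]
force: [0.0, -0.5, 2.1]
grip_width: 0.0238
grip_force: 25.0
```

step_arm:
  plan:
    - {"dx": 0, "dy": 0, "dz": -0.1, "rx": 0, "ry": 0, "rz": 0, "claw": 0.9}
    - {"dx": 0, "dy": 0, "dz": -0.3, "rx": 0, "ry": 0, "rz": 0, "claw": 0.9}
    - {"dx": 0, "dy": 0, "dz": -0.4, "rx": 0, "ry": 0, "rz": 0, "claw": 0.9}
    - {"dx": 0, "dy": 0, "dz": -0.3, "rx": 0, "ry": 0, "rz": 0, "claw": 0.9}
    - {"dx": 0, "dy": 0, "dz": 0, "rx": 0, "ry": 0, "rz": -0.055, "claw": 0.9}
    - {"dx": 0, "dy": 0, "dz": 0, "rx": 0, "ry": 0, "rz": -0.055, "claw": 0.9}
    - {"dx": 0, "dy": 0, "dz": 0, "rx": 0, "ry": 0, "rz": -0.054, "claw": 0.9}
    - {"dx": 0.052, "dy": 0.35, "dz": 0, "rx": 0, "ry": 0, "rz": 0, "claw": 0.9}
    - {"dx": 0.052, "dy": 0.35, "dz": 0, "rx": 0, "ry": 0, "rz": 0, "claw": 0.9}
    - {"dx": 0.052, "dy": 0.35, "dz": 0, "rx": 0, "ry": 0, "rz": 0, "claw": 0.9}

```text
time_s: 10.4
ee_pos: [0.5542, 0.1031, 0.1731]
eef_rot: [3.141, -0.0, 1.466]
force: [-0.2, -0.2, -1.0]
grip_width: 0.0238
grip_force: 25.0
```

step_arm:
  plan:
    - {"dx": 0.052, "dy": 0.35, "dz": 0, "rx": 0, "ry": 0, "rz": 0, "claw": 0.9}
    - {"dx": 0, "dy": 0.208, "dz": 0, "rx": 0, "ry": 0, "rz": 0, "claw": 0.9}
    - {"dx": 0, "dy": 0, "dz": 0, "rx": 0, "ry": 0, "rz": 0, "claw": 0.9}
    - {"dx": 0, "dy": 0, "dz": 0, "rx": 0, "ry": 0, "rz": 0, "claw": 0.9}
    - {"dx": 0, "dy": 0, "dz": 0, "rx": 0, "ry": 0, "rz": 0, "claw": 0.9}

```text
time_s: 10.9
ee_pos: [0.6083, 0.1025, 0.1728]
eef_rot: [-3.141, -0.0, 1.466]
force: [-1.3, -0.2, -1.7]
grip_width: 0.0238
grip_force: 25.0
```

```bash
python3 look.py w6.png | grep -v dark; python3 - <<'E'
from h import *
c=cam("wrist");W=pts(c);b=(W[...,0]>.5)&(W[...,0]<.68)
for t in tops(W,.13,.147,b,300)+tops(W,.16,.18,b,100): print(t)
E
python3 lab.py
```

```text
10.9 [0.60831377 0.10248059 0.17278903] [-3.14130177e+00 -7.59158155e-06  1.46577094e+00] 0.023792502721151364 [-1.3 -0.2 -1.7]
knob (array([616.6, 170.6]), 23.9, 23.8, 83.7, np.int32(1293), np.float64(0.0778), (np.float64(322.0), np.float64(148.0)), array([0.6165, 0.1708]))
knob (array([601.3,  27.3]), 10.9, 23.3, 83.8, np.int32(365), np.float64(0.0781), (np.float64(322.0), np.float64(340.0)), array([0.6013, 0.0275]))
knob (array([594.5, -35.3]), 13.5, 24.1, 82.3, np.int32(372), np.float64(0.0781), (np.float64(322.0), np.float64(410.0)), array([ 0.5946, -0.0351]))
knob (array([589.5, -81.9]), 3.0, 23.6, 85.0, np.int32(91), np.float64(0.0682), (np.float64(322.0), np.float64(448.0)), array([ 0.5898, -0.0819]))
lid (array([415.3, 267.3]), 57.9, 45.2, 71.2, np.int32(3999), np.float64(0.0406), (np.float64(32.0), np.float64(41.0)), array([0.4168, 0.2666]))
lid (array([616.5, 170.5]), 62.8, 63.8, 83.9, np.int32(5539), np.float64(0.0455), (np.float64(322.0), np.float64(146.0)), array([0.6165, 0.1717]))
lid (array([349.9, 119.5]), 40.5, 16.1, 70.4, np.int32(518), np.float64(0.0398), (np.floa
[... 394 characters left out ...]
.7, np.int32(2272), np.float64(0.0459), (np.float64(321.0), np.float64(426.0)), array([ 0.5897, -0.0793]))
(array([608.5, 112.5]), 43.9, 64.1, 84.2, np.int32(1323), np.float64(0.1405), (np.float64(319.0), np.float64(227.0)), array([0.61  , 0.1308]))
(array([608.5, 112. ]), 5.4, 48.0, 84.2, np.int32(1441), np.float64(0.1707), (np.float64(319.0), np.float64(280.0)), array([0.6085, 0.1126]))
[ 382  205   63   53 2171] [418. 231.] [0.6896 0.0951] ((684.7738647460938, 94.84562683105469), (45.2022590637207, 50.71202850341797), 84.06681060791016)
[ 406  278   33   46 1332] [422. 300.] [0.6906 0.0317] ((690.6409301757812, 30.895294189453125), (43.209388732910156, 25.618789672851562), 84.17919921875)
```

View pics/w6.png

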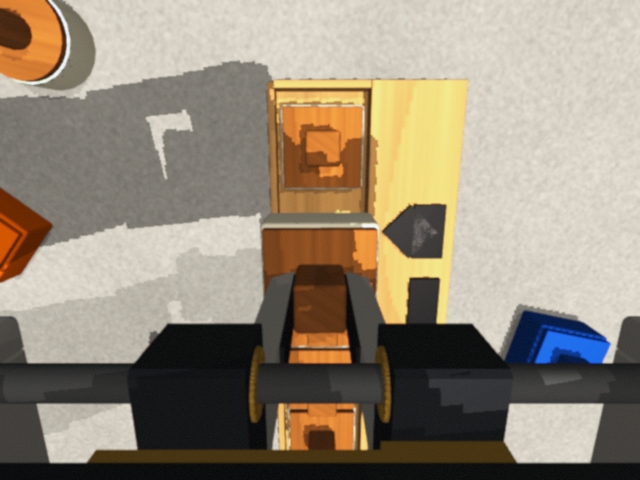

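Held tin is level and aligned, its far edge at row ~225 and its centre level with the label tip at (383,231). I'll lower it now.

step_arm:
  plan:
    - {"dx": 0.003, "dy": 0.011, "dz": 0.1, "rx": 0, "ry": 0, "rz": 0, "claw": 0.9}
    - {"dx": 0, "dy": 0, "dz": 0.15, "rx": 0, "ry": 0, "rz": 0, "claw": 0.9}
    - {"dx": 0, "dy": 0, "dz": 0.15, "rx": 0, "ry": 0, "rz": 0, "claw": 0.9}
    - {"dx": 0, "dy": 0, "dz": 0.15, "rx": 0, "ry": 0, "rz": 0, "claw": 0.9}
    - {"dx": 0, "dy": 0, "dz": 0.1, "rx": 0, "ry": 0, "rz": 0, "claw": 0.9}
    - {"dx": 0, "dy": 0, "dz": 0, "rx": 0, "ry": 0, "rz": 0, "claw": 0.9}
    - {"dx": 0, "dy": 0, "dz": 0, "rx": 0, "ry": 0, "rz": 0, "claw": 0.9}

```text
time_s: 11.75
ee_pos: [0.6103, 0.1026, 0.1075]
eef_rot: [3.142, -0.0, 1.466]
force: [0.6, 0.0, -1.3]
grip_width: 0.024
grip_force: 25.0
```

step_arm:
  plan:
    - {"dx": 0, "dy": 0, "dz": 0.1, "rx": 0, "ry": 0, "rz": 0, "claw": 0.9}
    - {"dx": 0, "dy": 0, "dz": 0.1, "rx": 0, "ry": 0, "rz": 0, "claw": 0.9}
    - {"dx": 0, "dy": 0, "dz": 0.1, "rx": 0, "ry": 0, "rz": 0, "claw": 0.9}
    - {"dx": 0, "dy": 0, "dz": 0.05, "rx": 0, "ry": 0, "rz": 0, "claw": 0.9}
    - {"dx": 0, "dy": 0, "dz": 0, "rx": 0, "ry": 0, "rz": 0, "claw": 0.9}
    - {"dx": 0, "dy": 0, "dz": 0, "rx": 0, "ry": 0, "rz": 0, "claw": 0.9}

```text
time_s: 12.35
ee_pos: [0.6103, 0.1026, 0.0726]
eef_rot: [3.141, -0.0, 1.466]
force: [-0.1, 0.1, -1.9]
grip_width: 0.0239
grip_force: 25.0
```

step_arm:
  plan:
    - {"dx": 0, "dy": 0, "dz": 0.015, "rx": 0, "ry": 0, "rz": 0, "claw": 0.9}
    - {"dx": 0, "dy": 0, "dz": 0.01, "rx": 0, "ry": 0, "rz": 0, "claw": 0.9}
    - {"dx": 0, "dy": 0, "dz": 0.01, "rx": 0, "ry": 0, "rz": 0, "claw": 0.9}
    - {"dx": 0, "dy": 0, "dz": 0, "rx": 0, "ry": 0, "rz": 0, "claw": 0.9}
    - {"dx": 0, "dy": 0, "dz": 0, "rx": 0, "ry": 0, "rz": 0, "claw": 0.9}

```text
time_s: 12.85
ee_pos: [0.6102, 0.1026, 0.069]
eef_rot: [3.142, 0.0, 1.466]
force: [0.8, -0.1, -1.8]
grip_width: 0.024
grip_force: 25.0
```

step_arm:
  plan:
    - {"dx": 0, "dy": 0, "dz": 0.005, "rx": 0, "ry": 0, "rz": 0, "claw": 0.9}
    - {"dx": 0, "dy": 0, "dz": 0, "rx": 0, "ry": 0, "rz": 0, "claw": 0.9}
    - {"dx": 0, "dy": 0, "dz": 0, "rx": 0, "ry": 0, "rz": 0, "claw": 0.9}

```text
time_s: 13.15
ee_pos: [0.6103, 0.1026, 0.0687]
eef_rot: [3.141, -0.0, 1.466]
force: [0.0, 0.7, 0.6]
grip_width: 0.0245
grip_force: 25.0
```

step_arm:
  plan:
    - {"dx": 0, "dy": 0, "dz": 0.002, "rx": 0, "ry": 0, "rz": 0, "claw": 0.9}
    - {"dx": 0, "dy": 0, "dz": 0, "rx": 0, "ry": 0, "rz": 0, "claw": 0.7}
    - {"dx": 0, "dy": 0, "dz": 0, "rx": 0, "ry": 0, "rz": 0, "claw": 0.5}
    - {"dx": 0, "dy": 0, "dz": 0, "rx": 0, "ry": 0, "rz": 0, "claw": 0.4}
    - {"dx": 0, "dy": 0, "dz": 0, "rx": 0, "ry": 0, "rz": 0, "claw": 0.4}
    - {"dx": 0, "dy": 0, "dz": -0.1, "rx": 0, "ry": 0, "rz": 0, "claw": 0.4}
    - {"dx": 0, "dy": 0, "dz": -0.3, "rx": 0, "ry": 0, "rz": 0, "claw": 0.4}
    - {"dx": 0, "dy": 0, "dz": -0.4, "rx": 0, "ry": 0, "rz": 0, "claw": 0.4}
    - {"dx": 0, "dy": 0, "dz": -0.4, "rx": 0, "ry": 0, "rz": 0, "claw": 0.4}
    - {"dx": 0, "dy": 0, "dz": -0.3, "rx": 0, "ry": 0, "rz": 0, "claw": 0.4}

```text
time_s: 14.15
ee_pos: [0.6104, 0.1026, 0.2219]
eef_rot: [3.139, -0.001, 1.466]
force: [0.6, -0.7, 0.4]
grip_width: 0.0565
grip_force: 0.0
```

step_arm:
  plan:
    - {"dx": -0.3, "dy": -0.3, "dz": 0, "rx": 0, "ry": 0, "rz": 0, "claw": 0.4}
    - {"dx": -0.2, "dy": -0.3, "dz": 0, "rx": 0, "ry": 0, "rz": 0, "claw": 0.4}
    - {"dx": 0, "dy": 0, "dz": 0, "rx": 0, "ry": 0, "rz": 0, "claw": 0.4}
    - {"dx": 0, "dy": 0, "dz": 0, "rx": 0, "ry": 0, "rz": 0, "claw": 0.4}
    - {"dx": 0, "dy": 0, "dz": 0, "rx": 0, "ry": 0, "rz": 0, "claw": 0.4}

```text
time_s: 14.65
ee_pos: [0.546, 0.0595, 0.2187]
eef_rot: [3.141, -0.0, 1.466]
force: [0.3, 0.6, 0.1]
grip_width: 0.0566
grip_force: 0.0
```

```bash
python3 look.py w7.png|grep -v dark; python3 lab.py
```

```text
14.65 [0.54595568 0.05947193 0.21874512] [ 3.14067957e+00 -2.40748658e-04  1.46577671e+00] 0.05664402804351108 [0.3 0.6 0.1]
knob (array([616.2, 170.1]), 23.5, 24.2, 83.7, np.int32(1138), np.float64(0.077), (np.float64(396.0), np.float64(82.0)), array([0.6155, 0.1699]))
knob (array([609.3, 102. ]), 24.0, 24.3, 84.0, np.int32(949), np.float64(0.0772), (np.float64(392.0), np.float64(172.0)), array([0.6083, 0.1025]))
knob (array([319.9, 128.4]), 24.5, 25.2, 44.6, np.int32(977), np.float64(0.0714), (np.float64(41.0), np.float64(177.0)), array([0.3214, 0.1285]))
knob (array([601.9,  34.2]), 23.6, 24.1, 84.1, np.int32(840), np.float64(0.077), (np.float64(388.0), np.float64(252.0)), array([0.6011, 0.0353]))
knob (array([585.1, -29.4]), 9.8, 23.9, 12.9, np.int32(241), np.float64(0.0764), (np.float64(375.0), np.float64(322.0)), array([ 0.5861, -0.0292]))
lid (array([404.3, 250.8]), 19.6, 58.2, 84.3, np.int32(1394), np.float64(0.0398), (np.float64(125.0), np.float64(10.0)), array([0.4052, 0.2523]))
lid (array([616. , 170.7]), 64.2, 63.0, 85.0, np.int32(4506), np.float64(0.0452), (np.float64(38
[... 702 characters left out ...]
.float64(0.0401), (np.float64(216.0), np.float64(302.0)), array([ 0.4346, -0.0097]))
lid (array([478.1, -41.4]), 60.7, 13.1, 66.1, np.int32(511), np.float64(0.0401), (np.float64(262.0), np.float64(328.0)), array([ 0.4757, -0.0436]))
[ 439  144   58   49 2063] [471. 168.] [0.6893 0.0945] ((684.8111572265625, 94.31808471679688), (43.75871658325195, 51.13521957397461), 83.96021270751953)
[ 457  213   32   45 1208] [472. 235.] [0.6901 0.0303] ((690.510009765625, 29.80692481994629), (44.5799674987793, 25.732139587402344), 84.11428833007812)
[ 452  277   29   42 1078] [466. 297.] [ 0.6834 -0.0341] ((683.8455810546875, -34.65065002441406), (45.72004318237305, 25.922283172607422), 84.16438293457031)
```

View pics/w7.png

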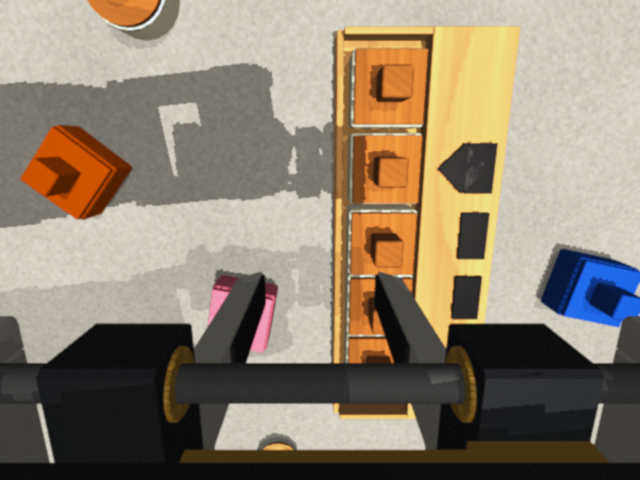

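The new tin, knob at (392,172), stands upright with its lid at z = 45 mm, within about 0.5 mm of the pointed label's axis (tip at (440,168)). The look-alikes in view are where they were.

```bash
python3 -c "
from station import hand_in
print(hand_in())"
```

```text
the job is handed in; nothing more can be done
None
```

The white tin now stands upright on the rack's floor, within about 0.5 mm of the pointed label's centre by the last camera look, after I pushed the neighbouring tins apart; I handed in at about 15 s of the 54 s.

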